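Angle the rolling pin out of the drop-front bread bin

ROBOT

A 6-joint arm with a two-finger parallel gripper is mounted at the origin on a cart in front of the work surface, level with it; the furniture and walls round the work are solid. World frame = base frame: x ahead of the robot, y to its left, z up, the work surface at z = 0. Lengths are in mm, angles in degrees, forces in N, time in s.
With the tool pointing down it reaches from about 350 to 850 mm from the base axis. Payload 8.1 kg.
Tool frame: the origin (TCP) lies at the very end of the fingers, on their centre line; the grasp point (between the pads) lies 19 mm behind it; z points along the fingers, y is the line along which they close (so a half turn about z gives the same grasp; the last joint's range is limited). The gripper opens to 85 mm and grips with 20 to 120 N. Pads are 22 mm wide; open, the fingers measure 114 mm over their backs; the gripper's body (76 mm by 85 mm) begins 54 mm behind the grasp point. The pads swing forward as they close: fully open they stand 13 mm farther back than shut.
Start: joints at [-81.956, 7.471, 85.268, -0, 87.261, -4.893], TCP at [134.352, -584.769, 231.292] pointing down, gripper open.
Joint ranges: [-169.43, 169.43], [-51.17, 129.36], [1.28, 143.12], [-76.62, 256.62], [0, 156.53], [-152.29, 152.29]. Speed limits (degrees/s): [136.94, 136.94, 159.86, 180, 180, 180].

INTERFACE

Orientations are given as [roll, pitch, yaw] about the fixed x, y, z axes, in that order (R = Rz(yaw) Ry(pitch) Rx(roll)).
In Python, from bench import status, viewer, job gives the robot as it stands.
- The arm moves only by the tool arm_command, never from a script. Its argument "targets" is a list that holds one entry, the list of rows, each a list of 7 numbers: the shift along the world's x, y, z in m, then the turn, a rotation vector about the world's x, y, z in rad, then the opening, from -1 (shut) to 1 (fully open). In form: [[[dx, dy, dz, rx, ry, rz, gripper], ...]]. A call has 1 to 10 rows; each row shifts and turns the commanded pose from where the row before left it; what a row does not reach is not made up. A row lasts 1/8 s, in which the tool goes at most 62.5 mm and 10.7 degrees, less where a joint would pass 70% of its speed; a pose out of reach is approached as far as the arm can. A call with a gripper value outside its range is refused whole. The fingers move at their own pace and stop on an object; "force" is the grip in N (left out, the last holds). Time passes only in rows, so rows that do not move let the fingers close. It gives the time, the measured TCP pose, the force, the opening and the grip force at its end, in the units of the state.
- status.sense(): the state, without advancing time (a new reading comes with each control period).
- viewer.snapshot(name): name is "side" or "top"; returns the picture (480x640x3 uint8, red, green, blue); there is no depth.
- viewer.camera_model(name): a dict with "vertical_fov" (degrees; the focal length in pixels is half the picture's height over the tangent of half this angle, whatever the lens; pixels are square), "cx", "cy" (the principal point, pixels), "xyz" and "attitude" of the camera in the world. Camera axes: x right, y down, z forward; pixel columns grow to the right and rows downward; lengths in mm; the calibration is good to about 2 mm. A picture is of the moment at which its call begins. camera_model takes no time and is no camera call.
- job.hand_in(): hands the job in; it is judged then, once.
The state is a dict: "time": time; "joint_pos": joint angles; "qd": joint speeds; "joint_efforts": joint torques, N m; "tool_pos": TCP position; "tcp_rot": TCP orientation; "ft_force": force on the tool from outside, world axes, zero at the start; "wrist_torque": the same for the moment, N m; "finger_gap": finger opening in mm; "grip_force": force on a finger pad.
Only numpy, scipy, OpenCV 4.12 (cv2) and the standard library are available. Lean on these libraries where they do the work, as an engineer would, in place of code of your own. Each camera call takes 0.05 s, during which the arm holds its last target. There are 200 camera calls.

TASK

Fetch the rolling pin that is kept in the bread bin: pull the bin's bottom-hinged front flap down until it is fully open, and bring the pin out through the opening without forcing it against the frame; the pin is longer than the opening is wide, so it only comes out at a slant, one end first. Finish while still holding the pin in the gripper, roughly level, its whole length well above the roof of the bin and touching nothing else. Leave the flap down, and leave the timer on the bin's roof and the jars, mill and garlic on the worktop where they stand.

Things in the scene. Friction and masses are not known exactly. Their poses are not given: they have to be found in the camera images.
- bread_bin: White painted bread bin, fixed, 235 deep (x) x 320 wide (y) x 213 high (z). On feet, 16 clear of the worktop. Origin: below its middle, on the worktop; -x is the front with the flap, +y the left as you look in, z up. Sill at the front edge x = -117.5; from the sill top (z = 56) the front slants back 45.8 deg from vertical to the roof. The only way out is the opening in the slanted front.
- bin_roof_edge (a point): Middle of the roof's front edge, top side (bin frame x = +24.5, z = 213). The roof runs from here back to x = +117.5, underside z = 202. It is the upper end of the opening, which is 236 wide (y = -118 to +118) between two stiles, 34 wide and 12 thick, and 209 long up the slant from the sill.
- bin_floor (a point): Middle of the bin's inner floor, z = 30. Inside the bin is 304 wide (y = -152 to +152) and its back wall is at x = +107. Four slats 12 wide and 14 high (tops z = 44) run front to back at y = -105, -35, +35 and +105, so fingers can reach under the pin in the 58 mm gap between the middle two.
- flap (a joint): Angle of the wooden front flap about its hinge along the sill, rad: 0 closed on the slanted front, 0.80 upright, 2.37 fully open (level before the sill, inner face up at z = 56). 264 wide, 206 long, 12 thick, 0.35 kg. It leans shut by its weight; once about 0.15 past upright it sinks fully open by itself in 2 to 4 s (damped hinge, little friction).
- flap_hinge (a point): Middle of the flap's hinge axis, on the top front edge of the sill; the axis runs along the bin's y.
- flap_knob (a point): Centre of the head of the flap's round wooden knob: 28 mm across, standing square on the flap's outer face, this point 20 mm off the face (knob 28 mm in all, 14 mm stem), 181 mm from the hinge axis. With the flap closed it is 203 mm above the worktop and 105 mm behind the bin's front edge.
- rolling_pin: Plain light wooden rolling pin, 260 long, 0.13 to 0.25 kg, 36 mm in diameter over the middle 120, tapering to 21 at the rounded ends. Origin at its middle; its own y axis runs along it. At the start it lies on the slats inside the closed bin, roughly along the bin's y, its middle 67 to 98 mm behind the bin's front edge and its axis at z = 62.
- pin_end_a (a point): Middle of the rolling pin's end face at its +y end.
- pin_end_b (a point): Middle of the rolling pin's end face at its -y end.
- kitchen_timer: Cream round wind-up kitchen timer, 64 across, 58 high, standing loose on the bin's roof, left (+y) of its middle. Origin: centre of its underside. To be left alone.
- honey_jar: Honey jar with red lid, 66 across, 85 high, on the worktop in front of the hob. Origin: centre of its underside. To be left alone.
- spice0: Glass spice jar with red lid, 45 across, 106 high, on the worktop in front of the hob. Origin: centre of its underside. To be left alone.
- pepper_mill: Dark wooden pepper mill, 58 across, 150 high, on the worktop in front of the hob. Origin: centre of its underside. To be left alone.
- garlic: Bulb of garlic, 56 across, on the worktop to the right. Origin: centre of its underside. To be left alone.

How it is judged (in metres and radians):
On the way, in this order (a step that is already met when the one before it is completed fails the run):
1. the flap is fully open (value of joint flap above 2.22 rad), for 0.2 s.
2. the pin is out of the bin, both ends above its roof (height (world z) of each of pin_end_a, pin_end_b above 0.225 m and contact force between rolling_pin and bread_bin below 0.1 N), for 0.2 s.
At the end, for the whole second after the job is handed in: The gripper holds the pin still, within 23 degrees of level, both ends over 24 cm above the worktop (roof: 21.3 cm), touching neither bin nor timer; the flap is down, within 0.17 rad of its stop; timer, jars, mill and garlic have moved less than 3 cm (contact force between rolling_pin and the fingers above 1 N and height (world z) of each of pin_end_a, pin_end_b above 0.24 m and angle between rolling_pin's own y axis and vertical between 1.17 and 1.97 rad and contact force between rolling_pin and bread_bin below 0.1 N and contact force between rolling_pin and kitchen_timer below 0.1 N and linear speed of rolling_pin below 0.05 m/s and value of joint flap above 2.2 rad); the arm keeps its last pose, push and grip.
It fails at once if the pin is forced against the bin (more than 25 N) (contact force between rolling_pin and bread_bin above 25 N).
It fails at once if the timer, a jar, the mill or the garlic is shifted more than 3 cm (distance of any of kitchen_timer, honey_jar, spice0, pepper_mill, garlic from where it was at the start of the episode above 0.03 m).
It also fails if it takes over 58 s, if anything falls off the work surface, if the arm or the gripper's body presses on something with over 40 N, if the wrist force passes 120 N, or if a joint passes its speed limit or range.

## Working session

There is one attempt and no reset: what is moved stays moved. The work goes in short steps, Python scripts to look and compute and a tool call to move; the robot and the scene stay as the last step left them, time stands still between calls to the robot, and variables do not carry over. Pictures are saved under pics/ and viewed, at most 10 in all, crops included, and the job is handed in when it is done.

Besides the shell and the picture viewer there is one more tool, called as name([rows], argument=value, ...), one row to a line, values as JSON. arm_command: Moves the arm, as the interface text tells. Its arguments: {"type":"object","properties":{"targets":{"type":"array"},"force":{"type":"number"}},"required":["targets"]}

```bash
mkdir -p pics
python3 - <<'E'
from bench import status, viewer
import cv2
for n in("side","top"):
    cv2.imwrite(f"pics/{n}0.png",viewer.snapshot(n)[:,:,::-1]); print(viewer.camera_model(n))
print(status.sense())
E
```

```text
{'vertical_fov': 45.35878180573505, 'cx': 320.8700089289023, 'cy': 242.46157908575202, 'xyz': array([-541.09414721, 1127.17561448,  813.16643922]), 'attitude': array([-114.81920888,    0.17362843, -131.79521192])}
{'vertical_fov': 44.06691156508043, 'cx': 310.2816900151375, 'cy': 242.51942372593322, 'xyz': array([ 261.40330622,  135.70298549, 1651.98878055]), 'attitude': array([-168.6232832 ,   -1.19673932,  -88.60140631])}
{'time': 0.1, 'joint_pos': array([-8.19562324e+01,  7.51068241e+00,  8.53229770e+01,  4.25076868e-04,
        8.72614646e+01, -4.89381624e+00]), 'qd': array([ 0.0057193 , -0.06388589, -0.14042543,  0.0494359 ,  0.03819508,
       -0.12170126]), 'joint_efforts': array([ 1.54955851e-03, -5.70954466e+01, -5.01942372e+01, -2.46208474e-04,
        8.26295611e-03,  9.96969760e-07]), 'tool_pos': array([ 134.28133947, -584.2763425 ,  230.3509585 ]), 'tcp_rot': array([-1.79905259e+02, -8.53797852e-03,  1.29375561e+01]), 'ft_force': array([-0.57367178, -0.5904216 ,  0.16926833]), 'wrist_torque': array([-0.03392889,  0.04114843,  0.02799457]), 'grip_force': 0.0, 'finger_gap': 85.24801226163615}
```

View pics/side0.png

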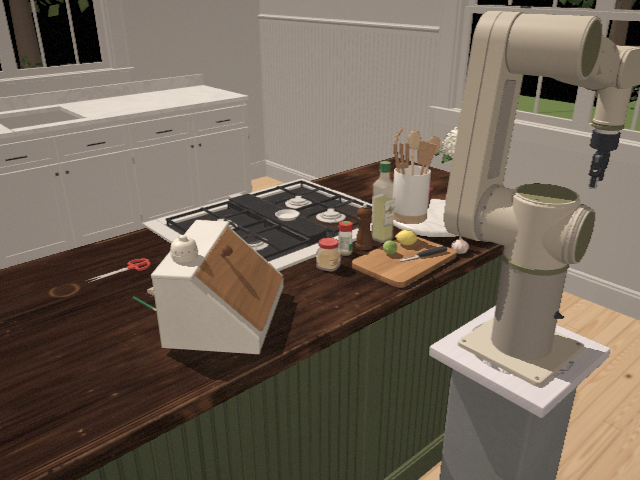

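View pics/top0.png

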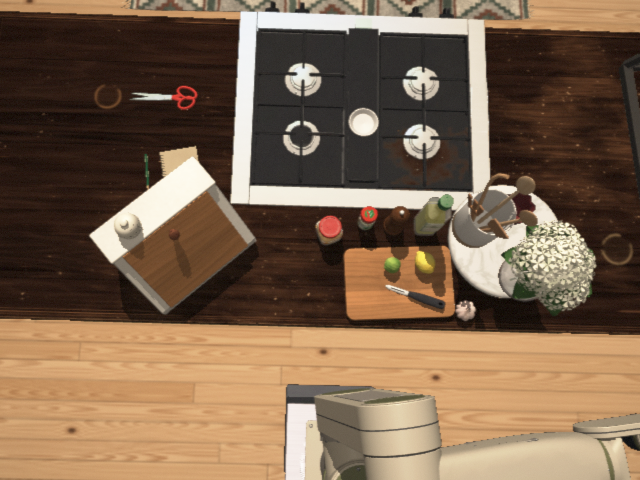

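```bash
cat > h.py <<'E'
import numpy as np
from bench import status, viewer
from scipy.spatial.transform import Rotation as R
def proj(n,P):
    c=viewer.camera_model(n); P=np.atleast_2d(P)
    f=240/np.tan(np.radians(c['vertical_fov']/2))
    q=(P-c['xyz'])@R.from_euler('xyz',c['attitude'],degrees=True).as_matrix()
    return np.c_[c['cx']+f*q[:,0]/q[:,2],c['cy']+f*q[:,1]/q[:,2]]
def ray(n,uv,z):
    c=viewer.camera_model(n); f=240/np.tan(np.radians(c['vertical_fov']/2))
    d=R.from_euler('xyz',c['attitude'],degrees=True).apply([(uv[0]-c['cx'])/f,(uv[1]-c['cy'])/f,1])
    return c['xyz']+d*(z-c['xyz'][2])/d[2]
E
python3 - <<'E'
from h import *
import cv2
print(proj('side',[[134.3,-584.3,230.3]]),proj('top',[[134.3,-584.3,230.3]]))
a=cv2.imread('pics/side0.png')[215:365,140:300];b=cv2.imread('pics/top0.png')[145:325,80:270]
o=np.zeros((600,800,3),np.uint8)
a=cv2.resize(a,None,fx=2.4,fy=2.4,interpolation=3);b=cv2.resize(b,None,fx=2.1,fy=2.1,interpolation=3)
o[:a.shape[0],:a.shape[1]]=a;o[:b.shape[0],400:400+b.shape[1]]=b
cv2.imwrite('pics/crop.png',o[:380])
for uv,z in(((92,236),213),((210,158),213),((165,313),56),((256,243),56)):print(ray('top',uv,z))
E
```

```text
[[594.67308216 188.40316914]] [[605.52131779 425.26295488]]
[552.64602861 650.39577949 213.        ]
[763.23241061 372.66975689 213.        ]
[380.47295387 493.08295519  56.        ]
[577.72556985 258.88543958  56.        ]
```

View pics/crop.png

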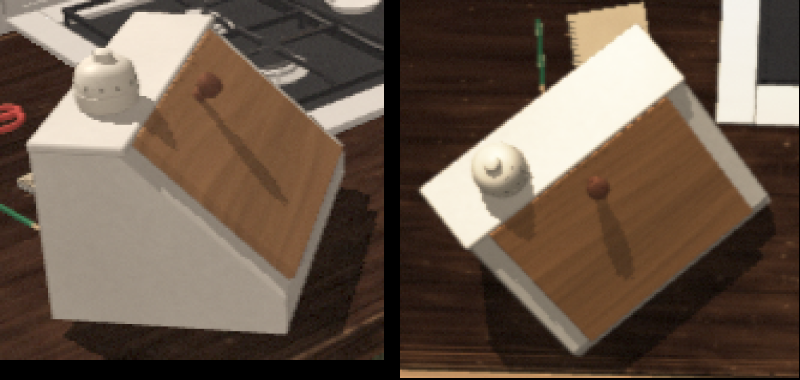

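Run:
```python
from h import *
from scipy.optimize import least_squares
T=[((420,190),(117.5,160,213)),((636,25),(117.5,-160,213)),((685,78),(24.5,-160,213)),((468,248),(24.5,160,213)),((576,354),(-117.5,160,56)),((769,202),(-117.5,-160,56)),((598,188),(-12.5,0,203))]
S=[((28,148),(117.5,160,213)),((124,152),(24.5,160,213)),((290,278),(-117.5,160,56)),((286,333),(-117.5,160,16)),((53,318),(117.5,160,16)),((343,148),(-117.5,-160,56)),((208,86),(-12.5,0,203))]
t=np.array([[80+(p[0]-400)/2.1,145+p[1]/2.1] for p,_ in T]);s=np.array([[140+p[0]/2.4,215+p[1]/2.4] for p,_ in S])
A=np.array([q for _,q in T],float);B=np.array([q for _,q in S],float)
W=lambda p,Q:R.from_euler('z',p[2],degrees=True).apply(Q)+[p[0],p[1],p[3] if len(p)>3 else 0]
f=lambda p:np.r_[(proj('top',W(p,A))-t).ravel(),(proj('side',W(p,B))-s).ravel()]
r=least_squares(f,[600,450,-37],loss='soft_l1')
print(r.x);print(f(r.x).round(1).reshape(-1,2))
x=r.x
for n,q in dict(knob=(-12.5,0,203),hinge=(-117.5,0,56),pin=(-35,0,62),roofedge=(24.5,0,213)).items():print(n,W(x,[q]).round(1))
for nm,uv in dict(honey=(330,227),spice=(369,214),mill=(397,215)).items():print(nm,ray('top',uv,95).round())
print(ray('top',(80+98/2.1,145+160/2.1),271))
```

```text
[572.878523   458.47944424  41.75601132]
[[ 0.2 -0.1]
 [ 0.1 -0.9]
 [-0.4  0.8]
 [ 0.1  0.8]
 [-1.3  0. ]
 [-0.2 -3.2]
 [ 0.4  0.3]
 [-0.1 -2.2]
 [ 0.5 -1.7]
 [-2.1  9.2]
 [ 0.4  0.6]
 [ 0.   0.5]
 [-0.2 -1.8]
 [ 0.9 -0.5]]
knob [[563.6 450.2 203. ]]
hinge [[485.2 380.2  56. ]]
pin [[546.8 435.2  62. ]]
roofedge [[591.2 474.8 213. ]]
honey [620.  59.  95.]
spice [659. -46.  95.]
mill [ 658. -122.   95.]
[579.17518104 551.3620597  271.        ]
```

The side and top pictures show the bin at front left of the robot: roof corners near (92,236) and (216,182), knob near (174,234) in the top view. The fit gives bin yaw 41.8° and knob at (564, 450, 203). I'm moving toward it now.

arm_command([
  [[0.0245, 0.042, 0.0125, 0, 0, 0.036, 1], [0.0245, 0.042, 0.0125, 0, 0, 0.036, 1], [0.0245, 0.042, 0.0125, 0, 0, 0.036, 1], [0.0245, 0.042, 0.0125, 0, 0, 0.036, 1], [0.0245, 0.042, 0.0125, 0, 0, 0.036, 1], [0.0245, 0.042, 0.0125, 0, 0, 0.036, 1], [0.0245, 0.042, 0.0125, 0, 0, 0.036, 1], [0.0245, 0.042, 0.0125, 0, 0, 0.036, 1], [0.015, 0.042, 0, 0, 0, 0.036, 1], [0.015, 0.042, 0, 0, 0, 0.036, 1]],
], force=40)

```text
time: 1.35
tool_pos: [360.6, -163.3, 331.2]
tcp_rot: [180.0, -0.0, 33.6]
ft_force: [-0.1, 0.7, -0.2]
finger_gap: 85.6
grip_force: 0.0
```

arm_command([
  [[0.015, 0.042, 0, 0, 0, 0.036, 1], [0.015, 0.042, 0, 0, 0, 0.036, 1], [0.015, 0.042, 0, 0, 0, 0.036, 1], [0.015, 0.042, 0, 0, 0, 0.036, 1], [-0.005, 0.045, 0, 0, 0, 0, 1], [-0.005, 0.045, 0, 0, 0, 0, 1], [-0.005, 0.045, 0, 0, 0, 0, 1], [-0.005, 0.045, 0, 0, 0, 0, 1], [-0.005, 0.045, 0, 0, 0, 0, 1], [-0.005, 0.045, 0, 0, 0, 0, 1]],
])

```text
time: 2.6
tool_pos: [389.8, 274.6, 330.9]
tcp_rot: [-180.0, 0.0, 41.8]
ft_force: [0.9, -0.1, -0.0]
finger_gap: 85.4
grip_force: 0.0
```

arm_command([
  [[0.024, 0.027, 0, 0.1046, -0.1171, 0, 1], [0.024, 0.027, 0, 0.1046, -0.1171, 0, 1], [0.024, 0.026, -0.018, 0.1046, -0.1171, 0, 1], [0.024, 0.026, -0.018, 0.1046, -0.1171, 0, 1], [0.024, 0.026, -0.02, 0.1046, -0.1171, 0, 1], [0, 0, 0, 0, 0, 0, 0.4], [0, 0, 0, 0, 0, 0, 0.4], [0, 0, 0, 0, 0, 0, 0.4]],
])

```text
time: 3.6
tool_pos: [511.4, 405.7, 279.0]
tcp_rot: [179.9, -45.1, 41.9]
ft_force: [-0.1, -0.2, -0.1]
finger_gap: 59.9
grip_force: 0.0
```

```bash
cat >> h.py <<'E'
BX,BY,YB=572.9,458.5,41.76
ex=np.array([np.cos(np.radians(YB)),np.sin(np.radians(YB)),0]);ey=np.array([-ex[1],ex[0],0])
def W(q): return np.array([BX,BY,0])+q[0]*ex+q[1]*ey+np.array([0,0,q[2]])
def B(p): d=np.array(p)-[BX,BY,0]; return np.array([d@ex,d@ey,p[2]])
def tool():
    s=status.sense(); r=R.from_euler('xyz',s['tcp_rot'],degrees=True)
    m=np.array([ex,ey,[0,0,1]])@r.as_matrix()
    return s,m
def rep():
    s,m=tool(); print('t',round(s['time'],2),'bin',B(s['tool_pos']).round(1),'world',s['tool_pos'].round(1),'q',s['joint_pos'].round(1),'F',s['ft_force'].round(1),'gap',round(s['finger_gap'],1),round(s['grip_force'],1)); print('tool axes in bin (cols x y z)\n',m.round(3))
E
python3 - <<'E'
from h import *
import cv2
rep()
a=viewer.snapshot('side')[:,:,::-1];b=viewer.snapshot('top')[:,:,::-1]
a=cv2.resize(a[120:370,130:400],None,fx=1.45,fy=1.45);b=cv2.resize(b[130:380,70:340],None,fx=1.45,fy=1.45)
cv2.imwrite('pics/a1.png',np.hstack([a,b]))
E
```

```text
t 3.6 bin [-81.    1.6 279. ] world [511.4 405.7 279. ] q [ 28.8 -24.4 120.3  14.1  40.6  69.9] F [-0.1 -0.2 -0.1] gap 59.9 0.0
tool axes in bin (cols x y z)
 [[ 0.706  0.001  0.709]
 [ 0.002 -1.    -0.   ]
 [ 0.709  0.001 -0.706]]
```

View pics/a1.png

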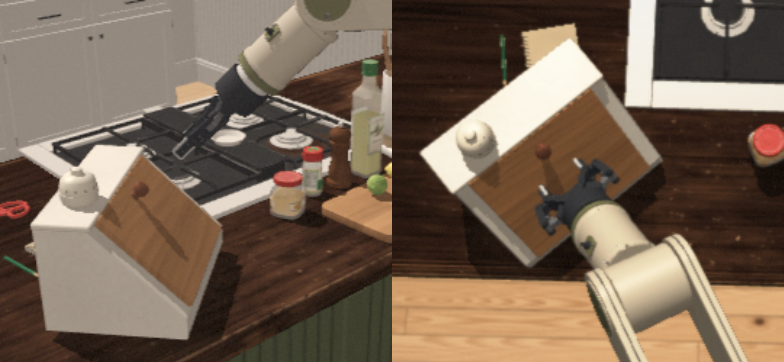

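The gripper is in line with the knob, which is at about (543,152) in the right half of the picture. Next I advance and grip it.

arm_command([
  [[0.0144, 0.0123, -0.0208, 0, 0, 0, 0.4], [0.0144, 0.0123, -0.0208, 0, 0, 0, 0.4], [0.0144, 0.0123, -0.0208, 0, 0, 0, 0.4], [0.0144, 0.0123, -0.0208, 0, 0, 0, 0.4], [0, 0, 0, 0, 0, 0, -1], [0, 0, 0, 0, 0, 0, -1], [0, 0, 0, 0, 0, 0, -1], [0, 0, 0, 0, 0, 0, -1], [0, 0, 0, 0, 0, 0, -1]],
])

```text
time: 4.82
tool_pos: [568.0, 454.5, 193.2]
tcp_rot: [179.9, -45.1, 41.8]
ft_force: [-4.2, -2.8, 3.4]
finger_gap: 24.3
grip_force: 39.9
```

Run:
```python
from h import *
rep()
H=np.array([-117.5,56])
# knob arc in bin frame, displacement of knob per flap angle
k=np.array([-12.5,203])-H
p0=k
for a in np.arange(0,1.25,.1):
    c,s=np.cos(a),np.sin(a); p=np.array([c*k[0]-s*k[1],s*k[0]+c*k[1]])
    d=p-p0; w=d[0]*ex; print(a.round(2),'knob',(p+H).round(1),'dW',w[:2].round(1),d[1].round(1)); p0=p
```

```text
t 4.83 bin [ -6.3   0.2 193.2] world [568.  454.5 193.2] q [ 30.7  -5.9 114.4  16.8  28.   67.1] F [-4.2 -2.8  3.4] gap 24.3 39.9
tool axes in bin (cols x y z)
 [[ 0.706  0.001  0.708]
 [ 0.001 -1.     0.   ]
 [ 0.708  0.001 -0.706]]
0.0 knob [-12.5 203. ] dW [0. 0.] 0.0
0.1 knob [-27.7 212.7] dW [-11.3 -10.1] 9.7
0.2 knob [-43.8 220.9] dW [-12.  -10.7] 8.2
0.3 knob [-60.6 227.5] dW [-12.6 -11.2] 6.5
0.4 knob [-78.  232.3] dW [-13.  -11.6] 4.8
0.5 knob [-95.8 235.3] dW [-13.3 -11.9] 3.1
0.6 knob [-113.8  236.6] dW [-13.4 -12. ] 1.3
0.7 knob [-131.9  236.1] dW [-13.5 -12. ] -0.5
0.8 knob [-149.8  233.7] dW [-13.4 -11.9] -2.3
0.9 knob [-167.4  229.6] dW [-13.1 -11.7] -4.1
1.0 knob [-184.5  223.8] dW [-12.7 -11.4] -5.8
1.1 knob [-200.9  216.3] dW [-12.2 -10.9] -7.5
1.2 knob [-216.5  207.1] dW [-11.6 -10.4] -9.1
```

arm_command([
  [[-0.0057, -0.0051, 0.005, 0.0133, -0.0149, 0, -1], [-0.0057, -0.0051, 0.005, 0.0133, -0.0149, 0, -1], [-0.006, -0.0053, 0.0041, 0.0133, -0.0149, 0, -1], [-0.006, -0.0053, 0.0041, 0.0133, -0.0149, 0, -1], [-0.0063, -0.0056, 0.0033, 0.0133, -0.0149, 0, -1], [-0.0063, -0.0056, 0.0033, 0.0133, -0.0149, 0, -1]],
])

```text
time: 5.58
tool_pos: [532.0, 422.4, 218.7]
tcp_rot: [179.9, -52.1, 41.9]
ft_force: [0.6, 3.8, 2.9]
finger_gap: 24.5
grip_force: 40.0
```

Run:
```python
from h import *
rep()
```

```text
t 5.58 bin [-54.6   0.3 218.7] world [532.  422.4 218.7] q [ 28.5 -19.1 126.5  26.7  23.6  56.9] F [0.6 3.8 2.9] gap 24.5 40.0
tool axes in bin (cols x y z)
 [[ 0.615  0.     0.789]
 [ 0.001 -1.    -0.   ]
 [ 0.789  0.001 -0.615]]
```

arm_command([
  [[-0.013, -0.0116, 0.0048, 0, 0, 0, -1], [-0.0133, -0.0119, 0.0031, 0, 0, 0, -1], [-0.0134, -0.012, 0.0013, 0, 0, 0, -1], [-0.0135, -0.012, -0.0005, 0, 0, 0, -1], [-0.0134, -0.0119, -0.0023, 0, 0, 0, -1]],
])

```text
time: 6.2
tool_pos: [464.9, 362.8, 224.1]
tcp_rot: [179.9, -52.0, 41.9]
ft_force: [-0.6, 2.2, 1.3]
finger_gap: 24.4
grip_force: 40.1
```

Run:
```python
from h import *
rep()
```

```text
t 6.2 bin [-144.3    0.6  224.1] world [464.9 362.8 224.1] q [ 24.7 -39.8 139.4  25.7  32.3  57.1] F [-0.6  2.2  1.3] gap 24.4 40.1
tool axes in bin (cols x y z)
 [[ 0.616  0.001  0.788]
 [ 0.001 -1.     0.   ]
 [ 0.788  0.001 -0.616]]
```

arm_command([
  [[-0.0065, -0.0058, -0.002, -0.02, 0.0224, 0, -1], [-0.0065, -0.0058, -0.002, -0.02, 0.0224, 0, -1], [-0.0064, -0.0057, -0.0029, -0.02, 0.0224, 0, -1], [-0.0063, -0.0057, -0.0029, -0.02, 0.0224, 0, -1], [-0.0061, -0.0055, -0.0037, -0.02, 0.0224, 0, -1], [-0.0061, -0.0055, -0.0037, -0.02, 0.0224, 0, -1]],
])

```text
time: 6.95
tool_pos: [426.9, 329.0, 206.2]
tcp_rot: [180.0, -41.5, 41.8]
ft_force: [-4.6, 3.8, 1.4]
finger_gap: 24.6
grip_force: 40.4
```

Run:
```python
from h import *
rep()
```

```text
t 6.95 bin [-195.2    0.6  206.2] world [426.9 329.  206.2] q [ 24.3 -43.1 137.9  16.   46.1  65.5] F [-4.6  3.8  1.4] gap 24.6 40.4
tool axes in bin (cols x y z)
 [[ 0.749  0.001  0.663]
 [ 0.001 -1.     0.001]
 [ 0.663  0.    -0.749]]
```

arm_command([
  [[0, 0, 0, 0, 0, 0, 0.4], [0, 0, 0, 0, 0, 0, 0.4], [-0.012, -0.011, 0.045, 0, 0, 0, 0.4], [-0.006, -0.005, 0.055, 0, 0, 0, 0.4], [0, 0, 0.055, 0, 0, 0, 0.4], [0, 0, 0.03, 0, 0, 0, 0.4]],
])

```text
time: 7.7
tool_pos: [410.1, 313.0, 395.3]
tcp_rot: [179.8, -41.8, 41.9]
ft_force: [0.4, 0.4, 0.1]
finger_gap: 59.5
grip_force: 0.0
```

Run:
```python
from h import *
import cv2
rep()
a=viewer.snapshot('side')[:,:,::-1];b=viewer.snapshot('top')[:,:,::-1]
a=cv2.resize(a[120:370,130:400],None,fx=1.45,fy=1.45);b=cv2.resize(b[130:380,70:340],None,fx=1.45,fy=1.45)
cv2.imwrite('pics/a2.png',np.hstack([a,b]))
```

```text
t 7.7 bin [-2.183e+02 -1.000e-01  3.953e+02] world [410.1 313.  395.3] q [ 22.8 -48.7 121.4  13.5  67.6  70.3] F [0.4 0.4 0.1] gap 59.5 0.0
tool axes in bin (cols x y z)
 [[ 0.746  0.     0.666]
 [ 0.002 -1.    -0.001]
 [ 0.666  0.002 -0.746]]
```

View pics/a2.png

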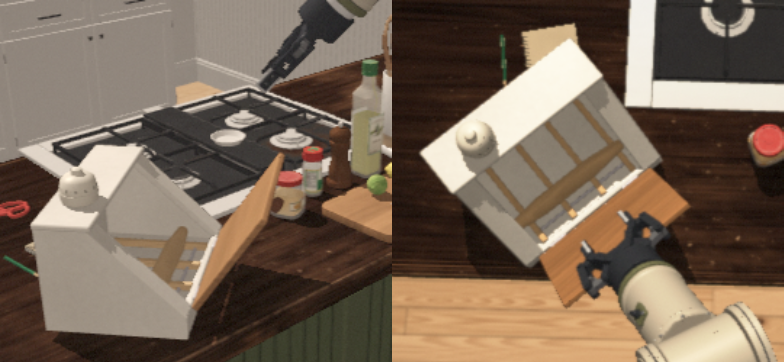

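The flap has passed upright and is falling open. The pin shows inside, from about (517,222) to (620,146) in the right half. While the flap sinks I turn the gripper for the pin.

arm_command([
  [[0, 0, 0, -0.0868, -0.0775, 0.1302, 0.4], [0, 0, 0, -0.0868, -0.0775, 0.1302, 0.4], [0, 0, 0, -0.0868, -0.0775, 0.1302, 0.4], [0, 0, 0, -0.0868, -0.0775, 0.1302, 0.4], [0, 0, 0, -0.0868, -0.0775, 0.1302, 0.4], [0, 0, 0, -0.0868, -0.0775, 0.1302, 0.4], [0, 0, 0, -0.0868, -0.0775, 0.1302, 0.4], [0, 0, 0, -0.0868, -0.0775, 0.1302, 0.4], [0, 0, 0, -0.0868, -0.0775, 0.1302, 0.4], [0, 0, 0, 0, 0, 0, 0.4]],
])

```text
time: 9.05
tool_pos: [409.4, 312.9, 389.3]
tcp_rot: [138.3, 0.2, 131.6]
ft_force: [-0.7, 0.3, -0.3]
finger_gap: 59.5
grip_force: 0.0
```

Run:
```python
from h import *
import cv2
rep()
a=viewer.snapshot('side')[:,:,::-1];b=viewer.snapshot('top')[:,:,::-1]
a=cv2.resize(a[220:370,140:310],None,fx=2.3,fy=2.3,interpolation=3);b=cv2.resize(b[150:300,90:260],None,fx=2.3,fy=2.3,interpolation=3)
cv2.imwrite('pics/a3.png',np.hstack([a,b]))
```

```text
t 9.05 bin [-2.190e+02  2.000e-01  3.893e+02] world [409.4 312.9 389.3] q [ 23.1 -49.  122.1  13.1  67.2 -19.3] F [-0.7  0.3 -0.3] gap 59.5 0.0
tool axes in bin (cols x y z)
 [[ 0.003  0.747  0.665]
 [ 1.     0.    -0.004]
 [-0.003  0.665 -0.747]]
```

View pics/a3.png

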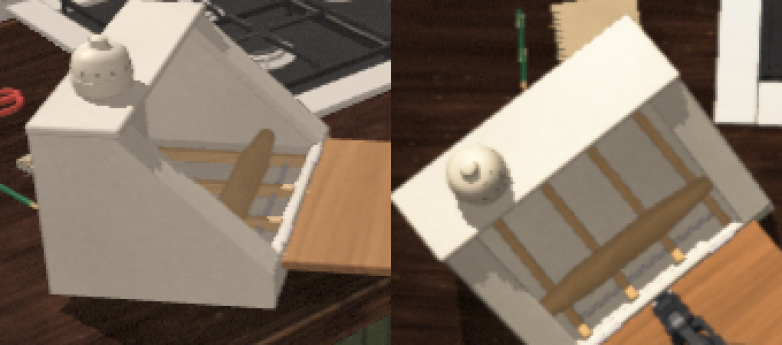

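The flap is fully down. The pin's left end is near (548,308) and its right end near (709,184) in the right half. I'll measure it and check an extraction path for clearances.

```bash
cat > plan.py <<'E'
from h import *
def box(p,lo,hi):
    d=np.maximum(np.array(lo)-p,p-np.array(hi)); return np.linalg.norm(np.maximum(d,0),axis=1)+np.minimum(d.max(1),0)
S=np.radians(45.8)
def binsd(p):
    bs=[((-117.5,-160,16),(-105,160,56)),((-117.5,-160,0),(117.5,160,30)),((24.5,-160,202),(117.5,160,213)),((107,-160,16),(117.5,160,213)),((-323,-132,0),(-117.5,132,56))]
    bs+=[((-117.5,y-6,30),(107,y+6,44)) for y in(-105,-35,35,105)]
    d=[box(p,*b) for b in bs]
    x,z=p[:,0]+117.5,p[:,2]-56
    q=np.c_[x*np.sin(S)+z*np.cos(S),p[:,1],x*np.cos(S)-z*np.sin(S)]
    for sg in(1,-1):
        d.append(box(q*[1,sg,1],(-10,118,-1),(212,160,12)))
        w=np.maximum(box(p*[1,sg,1],(-117.5,152,16),(117.5,160,213)),-q[:,2])
        d.append(w)
    return np.min(d,0)
ys=np.linspace(-130,130,53); rad=np.where(abs(ys)<60,18,18-(abs(ys)-60)/70*7.5)
def grid(a,b,c): return np.array(np.meshgrid(a,b,c)).reshape(3,-1).T
fing=np.vstack([grid((-11,0,11),(s*18,s*34),np.linspace(-60,9,15)) for s in(1,-1)])   # grasp-point frame, TCP 14 past pin axis
body=grid(np.linspace(-40,40,5),np.linspace(-43,43,5),np.linspace(-200,-59,15))
def ori(t,th,al=0):  # columns: tool x,y,z in bin; tool x = pin axis at al=0
    t=np.radians(t); z=np.array([np.sin(t),0,-np.cos(t)]); M=np.c_[[0,1,0],np.cross(z,[0,1,0]),z]
    return M@R.from_euler('z',th,degrees=True).as_matrix()
def clear(k,dy=0):
    x,y,z,t,th=k; M=ori(t,th); c=np.array([x,y,z])
    pin=c+np.outer(ys+dy,M[:,0])
    return (binsd(pin)-np.where(abs(ys)<0,0,rad)).min(), binsd(c+fing@M.T).min(), binsd(c+body@M.T).min()
def run(K,dy=0,n=8):
    for a,b in zip(K[:-1],K[1:]):
        c=np.array([clear(np.array(a)+(np.array(b)-a)*s,dy) for s in np.linspace(0,1,n+1)])
        print(b,'pin,finger,body min',c.min(0).round(1))
E
python3 - <<'E'
from plan import *
px=lambda X,Y:(90+(X-391)/2.3,150+Y/2.3)
e=[B(ray('top',px(*q),62)) for q in((548,308),(709,184),(625,248))]
print(np.round(e,1)); a=e[0]-e[1]; print('len',np.hypot(*a[:2]),'mid',(e[0]+e[1])/2,'skew deg',np.degrees(np.arctan2(-a[0],a[1])))
for t0 in(20,30):
  for sg in(1,-1):
    print(t0,sg);K=[(-35,0,62,t0,0),(-15,0,100,35,0),(5,0,122,42,0),(5,0,122,44,sg*40),(-45,0,172,44,sg*40),(-140,0,262,44,sg*40),(-190,0,330,44,0)]
    run(K)
    print(ori(44,sg*40)[:,0])
E
```

```text
[[ -48.4  119.5   62. ]
 [ -53.6 -116.7   62. ]
 [ -50.2    7.2   62. ]]
len 236.2259614431966 mid [-51.0080511   1.3990699  62.       ] skew deg -1.2432571017615073
20 1
(-15, 0, 100, 35, 0) pin,finger,body min [ 0.  11.9 47.7]
(5, 0, 122, 42, 0) pin,finger,body min [11.5 34.  28. ]
(5, 0, 122, 44, 40) pin,finger,body min [ 9.5 32.9 18.3]
(-45, 0, 172, 44, 40) pin,finger,body min [-16.3  36.5  18.3]
(-140, 0, 262, 44, 40) pin,finger,body min [ 7.2 41.7 80.3]
(-190, 0, 330, 44, 0) pin,finger,body min [137.1 149.5 207.7]
[0.46238271 0.76604444 0.44651779]
20 -1
(-15, 0, 100, 35, 0) pin,finger,body min [ 0.  11.9 47.7]
(5, 0, 122, 42, 0) pin,finger,body min [11.5 34.  28. ]
(5, 0, 122, 44, -40) pin,finger,body min [ 9.5 32.9 18.3]
(-45, 0, 172, 44, -40) pin,finger,body min [-16.3  36.5  18.3]
(-140, 0, 262, 44, -40) pin,finger,body min [ 7.2 41.7 80.3]
(-190, 0, 330, 44, 0) pin,finger,body min [137.1 149.5 207.7]
[-0.46238271  0.76604444 -0.44651779]
30 1
(-15, 0, 100, 35, 0) pin,finger,body min [ 0.   7.2 35.7]
(5, 0, 122, 42, 0) pin,finger,body min [11.5 34.  28. ]
(5, 0, 122, 44, 40) pin,finger,body min [ 9.5 32.9 18.3]
(-45, 0, 172, 44, 40) pin,finger,body min [-16.3  36.5  18.3]
(-140, 0, 262, 44, 40) pin,finger,body min [ 7.2 41.7 80.3]
(-190, 0, 330, 44, 0) pin,finger,body min [137.1 149.5 207.7]
[0.46238271 0.76604444 0.44651779]
30 -1
(-15, 0, 100, 35, 0) pin,finger,body min [ 0.   7.2 35.7]
(5, 0, 122, 42, 0) pin,finger,body min [11.5 34.  28. ]
(5, 0, 122, 44, -40) pin,finger,body min [ 9.5 32.9 18.3]
(-45, 0, 172, 44, -40) pin,finger,body min [-16.3  36.5  18.3]
(-140, 0, 262, 44, -40) pin,finger,body min [ 7.2 41.7 80.3]
(-190, 0, 330, 44, 0) pin,finger,body min [137.1 149.5 207.7]
[-0.46238271  0.76604444 -0.44651779]
```

```bash
cat > opt.py <<'E'
from plan import *
from scipy.optimize import differential_evolution as DE, minimize
print('far end',B(ray('side',(255.2,277.4),66)).round(1))
def ori2(t,th,be): return ori(t,0)@R.from_euler('yz',[be,th],degrees=True).as_matrix()
b2=body[::3];f2=fing[::2]
def cl(k):
    x,y,z,t,th,be=k; M=ori2(t,th,be); c=np.array([x,y,z])
    return min((binsd(c+np.outer(ys[::3],M[:,0]))-rad[::3]).min(), (binsd(c+f2@M.T)).min()-2, binsd(c+b2@M.T).min()-6)
G=np.array([-51,0,62,25,0,0.]); L=np.array([-35,0,82,30,0,0.])
def path(v,n=6):
    K=np.vstack([L,np.reshape(v,(4,6))]); last=K[-1].copy(); last[[0,2]]+=[-100,100]; K=np.vstack([K,last])
    return K
def cost(v,n=6):
    K=path(v); m=[cl(a+(b-a)*s) for a,b in zip(K[:-1],K[1:]) for s in np.arange(n)/n]
    m=np.array(m); ln=np.abs(np.diff(K,axis=0)/[60,60,60,40,40,40]).sum()
    return -m.min()-.2*np.mean(np.minimum(m,15))+.15*ln
lo=[(-60,-30,75,20,-60,-30),(-60,-30,75,20,-60,-30),(-90,-30,85,20,-60,-30),(-180,-30,170,20,-60,-30)]
hi=[(40,30,140,55,0,30),(40,30,160,60,0,30),(20,30,180,60,0,30),(-90,30,260,60,0,30)]
x0=np.array([(0,0,118,40,0,0),(0,0,118,44,-40,0),(-35,0,112,46,-40,0),(-140,0,210,44,-40,0)],float).ravel()
import time; t=time.time(); cost(x0); print(time.time()-t,cost(x0))
r=DE(cost,list(zip(np.ravel(lo),np.ravel(hi))),x0=x0,maxiter=10**6,popsize=3,seed=1,polish=False,callback=lambda *a,**k: time.time()-t>300,workers=1)
print(r.fun); print(path(r.x).round(1)); K=path(r.x)
for a,b in zip(K[:-1],K[1:]): print(np.round([cl(a+(b-a)*s) for s in np.arange(11)/10],1))
print(ori2(*K[2][3:])[:,0])
E
python3 opt.py
```

```text
far end [ -48.6 -118.7   66. ]
0.04616689682006836 -0.3380038546210338
-12.86698273692101
[[ -35.     0.    82.    30.     0.     0. ]
 [   9.3    2.5  101.7   44.3  -13.6    0.6]
 [  -2.5   -9.8  115.9   35.8  -40.5    3.3]
 [ -82.7    8.7  140.1   32.3  -46.9    9.2]
 [ -95.5   22.   180.2   33.6  -43.1    8.8]
 [-195.5   22.   280.2   33.6  -43.1    8.8]]
[11.5 11.8 12.2 12.6 13.1 13.7 14.3 15.1 15.9 16.5 16.9]
[16.9 18.  18.7 19.6 19.3 17.  15.6 15.3 16.4 16.8 16. ]
[16.  20.3 17.1 17.5 20.7 19.7 19.5 20.5 21.6 21.9 23.4]
[23.4 21.1 19.3 18.  17.4 17.5 18.3 19.7 21.6 23.5 25.5]
[ 25.5  36.4  48.6  61.6  75.   88.5 102.2 116.  129.9 143.8 157.8]
[-0.56006722  0.75866788 -0.33278786]
```

arm_command([
  [[0.0178, 0.0186, -0.0433, -0.0505, 0.0565, -0.004, 0.22], [0.0178, 0.0186, -0.0433, -0.0505, 0.0565, -0.004, 0.22], [0.0178, 0.0186, -0.0433, -0.0505, 0.0565, -0.004, 0.22], [0.0178, 0.0186, -0.0433, -0.0505, 0.0565, -0.004, 0.22], [0.0178, 0.0186, -0.0433, -0.0505, 0.0565, -0.004, 0.22], [0, 0, 0, 0, 0, 0, 0.22], [0, 0, 0, 0, 0, 0, 0.22]],
])

```text
time: 10.02
tool_pos: [498.5, 406.1, 174.7]
tcp_rot: [159.9, 0.5, 130.6]
ft_force: [0.3, 0.6, 1.1]
finger_gap: 52.1
grip_force: 0.0
```

Run:
```python
from h import *
import cv2
rep()
s,m=tool();t=B(s['tool_pos']);d=np.array([-46.2,10,50.7])-t;print('go world',(d[0]*ex+d[1]*ey+[0,0,d[2]]).round(1))
a=viewer.snapshot('side')[:,:,::-1];b=viewer.snapshot('top')[:,:,::-1]
a=cv2.resize(a[200:370,140:320],None,fx=2.2,fy=2.2,interpolation=3);b=cv2.resize(b[150:320,90:270],None,fx=2.2,fy=2.2,interpolation=3)
cv2.imwrite('pics/a4.png',np.hstack([a,b]))
```

```text
t 10.03 bin [-90.4  10.5 174.7] world [498.5 406.1 174.7] q [ 33.5  -2.4 103.8   2.3  58.6  -8. ] F [0.3 0.6 1.1] gap 52.1 0.0
tool axes in bin (cols x y z)
 [[ 0.021  0.939  0.343]
 [ 1.    -0.017 -0.015]
 [-0.008  0.344 -0.939]]
go world [  33.3   29.1 -124. ]
```

View pics/a4.png

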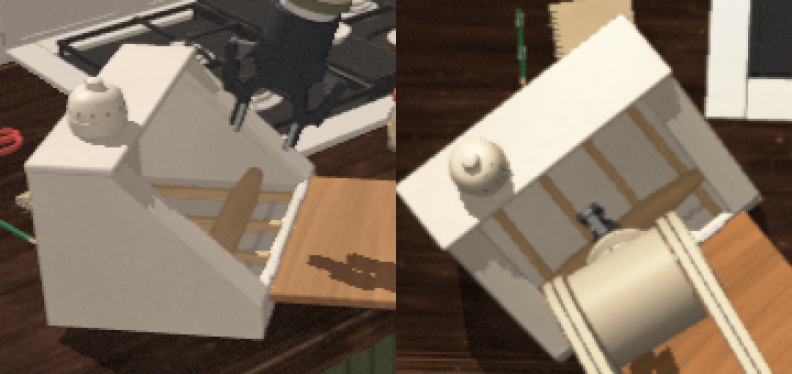

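The gripper is above the pin, its fingers straddling it and midway between the middle slats. Descending now.

arm_command([
  [[0.0055, 0.0049, -0.0207, 0, 0, 0, 0.22], [0.0055, 0.0049, -0.0207, 0, 0, 0, 0.22], [0.0055, 0.0049, -0.0207, 0, 0, 0, 0.22], [0.0055, 0.0049, -0.0207, 0, 0, 0, 0.22], [0.0055, 0.0049, -0.0207, 0, 0, 0, 0.22], [0.0055, 0.0049, -0.0207, 0, 0, 0, 0.22], [0, 0, 0, 0, 0, 0, 0.22]],
])

```text
time: 11.0
tool_pos: [531.8, 435.3, 52.4]
tcp_rot: [159.8, 0.5, 130.6]
ft_force: [0.2, -0.4, 1.0]
finger_gap: 51.8
grip_force: 0.0
```

arm_command([
  [[0, 0, 0, 0, 0, 0, -1], [0, 0, 0, 0, 0, 0, -1], [0, 0, 0, 0, 0, 0, -1]],
], force=60)

```text
time: 11.38
tool_pos: [532.9, 436.3, 54.0]
tcp_rot: [159.7, 0.5, 130.6]
ft_force: [-3.9, -3.8, 11.1]
finger_gap: 33.8
grip_force: 60.5
```

Run:
```python
from h import *
rep()
```

```text
t 11.38 bin [-44.7  10.1  54. ] world [532.9 436.3  54. ] q [ 34.1  12.5 101.7   2.5  45.6  -8. ] F [-3.9 -3.8 11.1] gap 33.8 60.5
tool axes in bin (cols x y z)
 [[ 0.02   0.938  0.347]
 [ 1.    -0.015 -0.016]
 [-0.009  0.347 -0.938]]
```

```bash
cat > rows.py <<'E'
from plan import *
import sys,json
def ori2(t,th,be): return ori(t,0)@R.from_euler('yz',[be,th],degrees=True).as_matrix()
Rb=np.c_[ex,ey,[0,0,1]]
def rows(K,off=10,lin=16,ang=5,p=None,Rc=None):
    s=status.sense(); p=s['tool_pos'] if p is None else p; Rc=R.from_euler('xyz',s['tcp_rot'],degrees=True) if Rc is None else Rc
    out=[]
    for a,b in zip(K[:-1],K[1:]):
        a,b=np.array(a,float),np.array(b,float); d=abs(b-a); n=int(np.ceil(max(np.linalg.norm(d[:3])/lin,d[3:].max()/ang)))
        for i in range(1,n+1):
            k=a+(b-a)*i/n; M=ori2(*k[3:]); P=W(k[:3]+off*M[:,2]); T=R.from_matrix(Rb@M)
            dp=((P-p)/1000).round(3); rv=(T*Rc.inv()).as_rotvec().round(2+1)
            out.append([float(v) for v in(*dp,*rv)]+[-1]); p=p+dp*1000; Rc=R.from_rotvec(rv)*Rc
        print('key',b,'row',len(out))
    for i in range(0,len(out),10): print(json.dumps([out[i:i+10]]))
E
python3 - <<'E'
from rows import *
K=[(-48,10,63.5,20.3,-1,0),(-35,8,82,30,0,0),(9,4,102,44,-13.6,.6),(-2.5,-9.8,116,36,-40.5,3.3),(-82.7,8.7,140,32.3,-46.9,9),(-95.5,20,180,33.6,-43,9),(-175,20,290,36,-40,8),(-190,15,330,40,0,0)]
for a,b in zip(K[:-1],K[1:]):
    c=[]
    for q in np.arange(9)/8:
        k=np.array(a)+(np.array(b)-a)*q; M=ori2(*k[3:]); cc=k[:3]
        c.append([min((binsd(cc+np.outer(ys+o,M[:,0]))-rad).min() for o in(-4,0,6)),binsd(cc+fing@M.T).min(),binsd(cc+body@M.T).min()])
    print(np.min(c,0).round(1))
rows(K)
E
```

```text
[-4.5  8.6 47.7]
[-2.5 16.6 29.4]
[ 5.3 33.5 11.9]
[12.5 37.4 11.9]
[14.8 60.7 80.3]
[ 22.7  89.1 105.5]
[153.3 188.8 238.3]
key [-35.   8.  82.  30.   0.   0.] row 2
key [  9.    4.  102.   44.  -13.6   0.6] row 6
key [ -2.5  -9.8 116.   36.  -40.5   3.3] row 12
key [-82.7   8.7 140.   32.3 -46.9   9. ] row 18
key [-95.5  20.  180.   33.6 -43.    9. ] row 21
key [-175.   20.  290.   36.  -40.    8.] row 30
key [-190.   15.  330.   40.    0.    0.] row 38
[[[0.006, 0.004, 0.01, 0.06, -0.059, 0.028, -1], [0.006, 0.004, 0.009, 0.059, -0.061, -0.008, -1], [0.01, 0.007, 0.006, 0.019, -0.065, 0.052, -1], [0.009, 0.007, 0.005, 0.017, -0.066, 0.05, -1], [0.009, 0.007, 0.005, 0.014, -0.069, 0.048, -1], [0.009, 0.007, 0.006, 0.012, -0.071, 0.046, -1], [0.0, -0.003, 0.002, -0.053, -0.013, 0.062, -1], [-0.0, -0.003, 0.002, -0.052, -0.012, 0.063, -1], [-0.0, -0.003, 0.002, -0.052, -0.01, 0.064, -1], [-0.0, -0.003, 0.002, -0.051, -0.009, 0.065, -1]]]
[[[-0.0, -0.004, 0.003, -0.051, -0.008, 0.065, -1], [-0.0, -0.003, 0.002, -0.049, -0.007, 0.067, -1], [-0.013, -0.006, 0.004, -0.015, 0.015, 0.022, 
[... 580 characters left out ...]
0.012, 0.005, -0.003, -0.006, -1], [-0.007, -0.006, 0.012, 0.006, -0.003, -0.005, -1], [-0.006, -0.006, 0.013, 0.005, -0.003, -0.006, -1], [-0.007, -0.006, 0.012, 0.006, -0.003, -0.006, -1], [-0.006, -0.005, 0.012, 0.005, -0.003, -0.005, -1], [-0.007, -0.006, 0.012, 0.006, -0.003, -0.006, -1]]]
[[[-0.001, -0.002, 0.006, 0.043, 0.012, -0.078, -1], [-0.0, -0.001, 0.005, 0.042, 0.014, -0.079, -1], [-0.001, -0.002, 0.005, 0.042, 0.014, -0.079, -1], [-0.001, -0.002, 0.005, 0.04, 0.016, -0.079, -1], [-0.001, -0.002, 0.005, 0.04, 0.016, -0.079, -1], [-0.0, -0.001, 0.005, 0.039, 0.019, -0.078, -1], [-0.001, -0.002, 0.005, 0.039, 0.019, -0.079, -1], [-0.001, -0.002, 0.005, 0.038, 0.021, -0.078, -1]]]
```

arm_command([
  [[0.006, 0.004, 0.01, 0.06, -0.059, 0.028, -1], [0.006, 0.004, 0.009, 0.059, -0.061, -0.008, -1], [0.01, 0.007, 0.006, 0.019, -0.065, 0.052, -1], [0.009, 0.007, 0.005, 0.017, -0.066, 0.05, -1], [0.009, 0.007, 0.005, 0.014, -0.069, 0.048, -1], [0.009, 0.007, 0.006, 0.012, -0.071, 0.046, -1]],
])

```text
time: 12.12
tool_pos: [580.7, 471.5, 92.6]
tcp_rot: [137.0, 9.1, 142.1]
ft_force: [0.9, 0.5, -1.6]
finger_gap: 33.9
grip_force: 60.3
```

Run:
```python
from rows import *
import cv2
rep(); print(ori2(44,-13.6,.6).round(3))
a=viewer.snapshot('side')[:,:,::-1];b=viewer.snapshot('top')[:,:,::-1]
a=cv2.resize(a[200:370,140:320],None,fx=2.2,fy=2.2,interpolation=3);b=cv2.resize(b[150:320,90:270],None,fx=2.2,fy=2.2,interpolation=3)
cv2.imwrite('pics/a5.png',np.hstack([a,b]))
```

```text
t 12.12 bin [14.5  4.5 92.6] world [580.7 471.5  92.6] q [ 31.4   6.9 112.9  24.8  18.6 -45. ] F [ 0.9  0.5 -1.6] gap 33.9 60.3
tool axes in bin (cols x y z)
 [[-0.178  0.7    0.692]
 [ 0.971  0.238  0.009]
 [-0.158  0.674 -0.722]]
[[-0.176  0.699  0.693]
 [ 0.972  0.235  0.01 ]
 [-0.156  0.675 -0.721]]
```

View pics/a5.png

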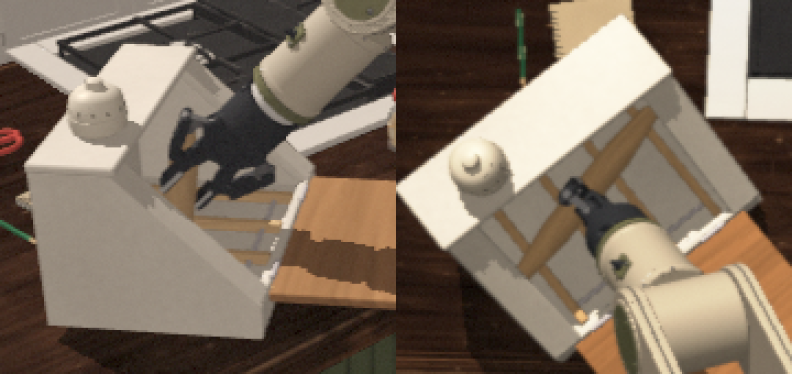

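The pin is lifted and held, turned a little in the bin: its ends show at about (652,110) and (524,270) in the right half. Checking where along the pin I hold it.

Run:
```python
from rows import *
s,m=tool(); c=B(s['tool_pos'])-10*m[:,2]
for o in(-10,-5,0,5,10):
    q=[proj('top',W(c+(o+e)*m[:,0]))[0] for e in(130,-130)]
    print(o,[(round((u-90)*2.2+396),round((v-150)*2.2)) for u,v in q])
for off in (10,):
  rows([(9,4,102,44,-13.6,.6),(-2.5,-9.8,116,36,-40.5,3.3),(-82.7,8.7,140,32.3,-46.9,9),(-95.5,20,180,33.6,-43,9),(-175,20,290,36,-40,8)])
```

```text
-10 [(524, 272), (660, 105)]
-5 [(522, 275), (657, 108)]
0 [(519, 278), (655, 111)]
5 [(516, 282), (652, 115)]
10 [(514, 285), (650, 118)]
key [ -2.5  -9.8 116.   36.  -40.5   3.3] row 6
key [-82.7   8.7 140.   32.3 -46.9   9. ] row 12
key [-95.5  20.  180.   33.6 -43.    9. ] row 15
key [-175.   20.  290.   36.  -40.    8.] row 24
[[[0.002, -0.002, 0.005, -0.05, -0.015, 0.062, -1], [-0.0, -0.003, 0.002, -0.052, -0.012, 0.063, -1], [-0.001, -0.003, 0.003, -0.052, -0.01, 0.064, -1], [0.0, -0.003, 0.002, -0.051, -0.01, 0.065, -1], [0.0, -0.003, 0.002, -0.05, -0.008, 0.066, -1], [0.0, -0.004, 0.002, -0.05, -0.007, 0.066, -1], [-0.012, -0.006, 0.004, -0.015, 0.016, 0.022, -1], [-0.012, -0.007, 0.004, -0.015, 0.016, 0.023, -1], [-0.013, -0.007, 0.004, -0.016, 0.016, 0.022, -1], [-0.012, -0.006, 0.004, -0.015, 0.016, 0.022, -1]]]
[[[-0.012, -0.007, 0.003, -0.015, 0.017, 0.022, -1], [-0.012, -0.007, 0.004, -0.016, 0.017, 0.022, -1], [-0.006, 0.0, 0.014, 0.015, 0.002, -0.019, -1], [-0.006, 0.0, 0.013, 0.014, 0.003, -0.019, -1], [-0.005, 0.001, 0.013, 0.014, 0.002, -0.019, -1], [-0.007, -0.006, 0.013, 0.006, -0.003, -0.006, -1], [-0.006, -0.006, 0.012, 0.005, -0.003, -0.006, -1], [-0.007, -0.006, 0.012, 0.006, -0.003, -0.005, -1], [-0.006, -0.006, 0.013, 0.005, -0.003, -0.006, -1], [-0.007, -0.006, 0.012, 0.006, -0.003, -0.005, -1]]]
[[[-0.007, -0.006, 0.012, 0.005, -0.003, -0.006, -1], [-0.006, -0.005, 0.012, 0.006, -0.003, -0.006, -1], [-0.007, -0.006, 0.013, 0.005, -0.003, -0.005, -1], [-0.006, -0.006, 0.012, 0.006, -0.003, -0.006, -1]]]
```

arm_command([
  [[0.002, -0.002, 0.005, -0.05, -0.015, 0.062, -1], [0, -0.003, 0.002, -0.052, -0.012, 0.063, -1], [-0.001, -0.003, 0.003, -0.052, -0.01, 0.064, -1], [0, -0.003, 0.002, -0.051, -0.01, 0.065, -1], [0, -0.003, 0.002, -0.05, -0.008, 0.066, -1], [0, -0.004, 0.002, -0.05, -0.007, 0.066, -1]],
])

```text
time: 12.98
tool_pos: [581.3, 452.8, 108.0]
tcp_rot: [151.8, 19.5, 168.1]
ft_force: [0.6, 0.7, -1.6]
finger_gap: 33.9
grip_force: 60.3
```

Run:
```python
from rows import *
import cv2
rep(); print(ori2(36,-40.5,3.3).round(3))
a=viewer.snapshot('side')[:,:,::-1];b=viewer.snapshot('top')[:,:,::-1]
a=cv2.resize(a[200:370,140:320],None,fx=2.2,fy=2.2,interpolation=3);b=cv2.resize(b[150:320,90:270],None,fx=2.2,fy=2.2,interpolation=3)
cv2.imwrite('pics/a6.png',np.hstack([a,b]))
```

```text
t 12.97 bin [  2.5  -9.8 108. ] world [581.3 452.8 108. ] q [ 29.3   7.6 105.4  16.1  35.5 -64.2] F [ 0.6  0.7 -1.6] gap 33.9 60.3
tool axes in bin (cols x y z)
 [[-0.559  0.617  0.555]
 [ 0.759  0.65   0.043]
 [-0.334  0.445 -0.831]]
[[-0.558  0.615  0.557]
 [ 0.759  0.649  0.044]
 [-0.335  0.447 -0.83 ]]
```

View pics/a6.png

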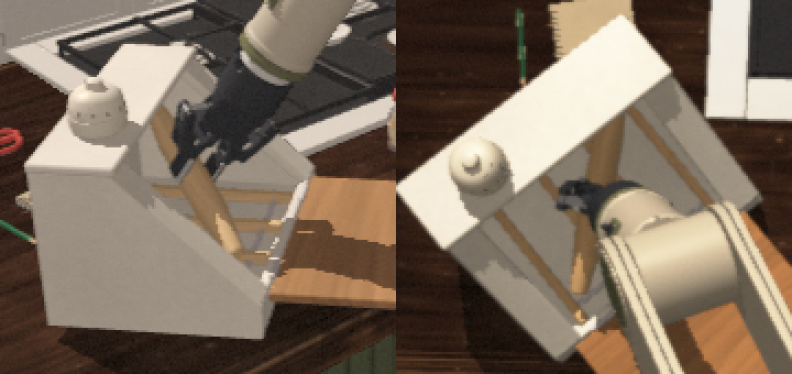

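The pin is slanted, clear of the walls, with its low end near (238,248) in the left half just behind the sill. The wrist carries only its weight. Bringing it out now.

arm_command([
  [[-0.012, -0.006, 0.004, -0.015, 0.016, 0.022, -1], [-0.012, -0.007, 0.004, -0.015, 0.016, 0.023, -1], [-0.013, -0.007, 0.004, -0.016, 0.016, 0.022, -1], [-0.012, -0.006, 0.004, -0.015, 0.016, 0.022, -1], [-0.012, -0.007, 0.003, -0.015, 0.017, 0.022, -1], [-0.012, -0.007, 0.004, -0.016, 0.017, 0.022, -1]],
])

```text
time: 13.82
tool_pos: [507.7, 412.8, 130.3]
tcp_rot: [157.9, 14.5, 177.4]
ft_force: [0.3, 0.3, -1.3]
finger_gap: 34.2
grip_force: 60.3
```

arm_command([
  [[-0.006, 0, 0.014, 0.015, 0.002, -0.019, -1], [-0.006, 0, 0.013, 0.014, 0.003, -0.019, -1], [-0.005, 0.001, 0.013, 0.014, 0.002, -0.019, -1]],
])

```text
time: 14.2
tool_pos: [491.1, 414.4, 171.2]
tcp_rot: [155.3, 14.0, 173.5]
ft_force: [0.9, -0.4, -1.6]
finger_gap: 33.8
grip_force: 60.3
```

Run:
```python
from rows import *
rep()
K=[(-95.5,20,180,33.6,-43,9),(-175,20,290,36,-40,8),(-185,15,360,40,0,0)]
rows(K,lin=24,ang=6)
```

```text
t 14.2 bin [-90.4  21.6 171.2] world [491.1 414.4 171.2] q [ 28.5  -7.3 111.   15.9  51.9 -65.2] F [ 0.9 -0.4 -1.6] gap 33.8 60.3
tool axes in bin (cols x y z)
 [[-0.646  0.611  0.458]
 [ 0.724  0.68   0.114]
 [-0.242  0.405 -0.882]]
key [-175.   20.  290.   36.  -40.    8.] row 6
key [-185.   15.  360.   40.    0.    0.] row 13
[[[-0.01, -0.009, 0.018, 0.008, -0.005, -0.006, -1], [-0.01, -0.009, 0.019, 0.008, -0.005, -0.008, -1], [-0.009, -0.009, 0.018, 0.009, -0.004, -0.009, -1], [-0.01, -0.009, 0.019, 0.008, -0.005, -0.008, -1], [-0.01, -0.009, 0.018, 0.008, -0.004, -0.009, -1], [-0.01, -0.008, 0.018, 0.009, -0.004, -0.008, -1], [-0.0, -0.002, 0.01, 0.049, 0.014, -0.09, -1], [-0.001, -0.001, 0.011, 0.048, 0.015, -0.09, -1], [0.0, -0.002, 0.01, 0.047, 0.017, -0.09, -1], [-0.0, -0.001, 0.01, 0.046, 0.019, -0.09, -1]]]
[[[-0.001, -0.001, 0.01, 0.045, 0.02, -0.09, -1], [0.0, -0.002, 0.01, 0.044, 0.022, -0.09, -1], [-0.0, -0.002, 0.01, 0.043, 0.024, -0.089, -1]]]
```

arm_command([
  [[-0.01, -0.009, 0.018, 0.008, -0.005, -0.006, -1], [-0.01, -0.009, 0.019, 0.008, -0.005, -0.008, -1], [-0.009, -0.009, 0.018, 0.009, -0.004, -0.009, -1], [-0.01, -0.009, 0.019, 0.008, -0.005, -0.008, -1], [-0.01, -0.009, 0.018, 0.008, -0.004, -0.009, -1], [-0.01, -0.008, 0.018, 0.009, -0.004, -0.008, -1], [0, -0.002, 0.01, 0.049, 0.014, -0.09, -1], [-0.001, -0.001, 0.011, 0.048, 0.015, -0.09, -1], [0, -0.002, 0.01, 0.047, 0.017, -0.09, -1], [0, -0.001, 0.01, 0.046, 0.019, -0.09, -1]],
])

```text
time: 15.45
tool_pos: [431.2, 355.2, 322.1]
tcp_rot: [143.2, 7.7, 147.3]
ft_force: [-0.2, 1.2, -2.2]
finger_gap: 34.0
grip_force: 60.3
```

arm_command([
  [[-0.001, -0.001, 0.01, 0.045, 0.02, -0.09, -1], [0, -0.002, 0.01, 0.044, 0.022, -0.09, -1], [0, -0.002, 0.01, 0.043, 0.024, -0.089, -1], [0, 0, 0, 0, 0, 0, -1], [0, 0, 0, 0, 0, 0, -1], [0, 0, 0, 0, 0, 0, -1], [0, 0, 0, 0, 0, 0, -1], [0, 0, 0, 0, 0, 0, -1]],
])

```text
time: 16.45
tool_pos: [430.5, 350.4, 351.1]
tcp_rot: [140.0, 0.1, 131.9]
ft_force: [0.7, -1.1, -2.1]
finger_gap: 34.1
grip_force: 60.3
```

Run:
```python
from rows import *
import cv2
rep()
cv2.imwrite('pics/a7.png',np.hstack([viewer.snapshot('side')[60:420,120:500,::-1],viewer.snapshot('top')[60:420,60:440,::-1]]))
```

```text
t 16.45 bin [-178.2   14.2  351.1] world [430.5 350.4 351.1] q [ 28.  -40.3 120.8  10.1  60.8 -15.7] F [ 0.7 -1.1 -2.1] gap 34.1 60.3
tool axes in bin (cols x y z)
 [[-0.003  0.767  0.642]
 [ 1.     0.003  0.   ]
 [-0.002  0.642 -0.767]]
```

View pics/a7.png

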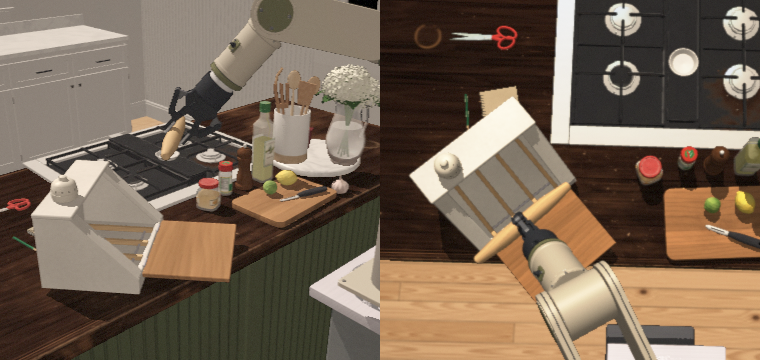

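The pin is held level at about 360 mm, with ends at (477,260) and (572,184) in the right half. The bin is empty, the flap is down, and the timer, jars, mill and garlic are in place.

```bash
python3 -c "
from bench import job
print(job.hand_in())"
```

```text
the job is handed in; nothing more can be done
None
```

I opened the flap fully, drew the rolling pin out at a slant, and handed the job in at about 16.5 s with the pin held level about 36 cm above the worktop; the final picture shows the flap down and the other items in place, but the hand-in returned no verdict.

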